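Find and open the hatch of the clay trap

ROBOT

A 6-joint arm with a two-finger parallel gripper is mounted at the origin on a cart in front of the work surface, level with it; the furniture and walls round the work are solid. World frame = base frame: x ahead of the robot, y to its left, z up, the work surface at z = 0. Lengths are in mm, angles in rad, forces in N, time in s.
With the tool pointing down it reaches from about 250 to 725 mm from the base axis. Payload 4 kg.
Tool frame: the origin (TCP) lies on the centre line of the jaws, within the pads' length; the fingertips stand 19 mm ahead of it and the grasp point (between the pads) is the TCP (manip.tips_ahead is the distance from the TCP to the fingertips, in mm); y points along the fingers, x is the direction in which the jaws open and shut, and the axes are right-handed (so a half turn about y gives the same grasp; the last joint's range is limited). The gripper opens to 85 mm and grips with 20 to 120 N. Pads are 22 mm wide; open, the fingers measure 114 mm over their backs; the gripper's body (76 mm by 85 mm) begins 54 mm behind the grasp point. The pads swing forward as they close: fully open they stand 13 mm farther back than shut.
Start: joints at [-1.167, 0.241, 0.005, 1.335, 0, 1.571], TCP at [196.456, -459.788, 250.306] pointing down, gripper open.
Joint ranges: [-2.72, 2.72], [-1.05, 1.87], [-1.09, 1.28], [-1.99, 2.15], [-1.42, 1.44], [-3.14, 3.14]. Speed limits (rad/s): [2.79, 2.79, 3.14, 3.14, 3.14, 3.14].

INTERFACE

Orientations are given as a 3x3 rotation matrix whose columns are the frame's x, y, z axes.
In Python, from station import manip, optics gives the robot as it stands.
- The arm moves only by the shell command python3 -m creep 'ROWS' [OPENING] [FORCE]. ROWS is JSON, one flat list of numbers, 6 for each row, row after row: the shift along the tool's x, y, z in m, then the turn, a rotation vector about the tool's x, y, z in degrees. In form: [dx, dy, dz, ax, ay, az, dx, dy, dz, ax, ay, az, ...]. A call has 1 to 5 rows; each row shifts and turns the commanded pose from where the row before left it, along the tool's axes as they then stand; what a row does not reach is not made up. A row lasts 1/12 s, in which the tool goes at most 41.7 mm and 7.16 degrees, less where a joint would pass 70% of its speed; a pose out of reach is approached as far as the arm can. A call with a gripper value outside its range is refused whole. OPENING is the opening, from 0 (shut) to 1 (fully open), set as the call begins (- or left out, the last holds). The fingers move at their own pace and stop on an object; FORCE is the grip in N (left out, the last holds). Time passes only in rows, so rows that do not move let the fingers close. It gives the time, the measured TCP pose, the force and the opening at its end, in the units of the state.
- manip.sense(): the state, without advancing time (a new reading comes with each control period).
- optics.camera(name): name is "side" or "top"; returns the picture (480x640x3 uint8, red, green, blue); there is no depth.
- optics.camera_info(name): a dict with "vfov" (degrees; the focal length in pixels is half the picture's height over the tangent of half this angle, whatever the lens; pixels are square), "cx", "cy" (the principal point, pixels), "rvec" (rotation vector, rad) and "tvec" (3), from world to camera coordinates, as OpenCV has them. Camera axes: x right, y down, z forward; pixel columns grow to the right and rows downward; lengths in mm; the calibration is good to about 2 mm. A picture is of the moment at which its call begins. camera_info takes no time and is no camera call.
- manip.finish_job(): hands the job in, once; it reports no verdict.
The state is a dict: "time": time; "joint_positions": joint angles; "joint_velocities": joint speeds; "effort": joint torques, N m; "tcp_pos": TCP position; "orientation": TCP orientation; "wrist_force": force on the tool from outside, world axes, zero at the start; "moment": the same for the moment, N m; "opening": finger opening in mm.
Only numpy, scipy, OpenCV 4.12 (cv2) and the standard library are available. Lean on these libraries where they do the work, as an engineer would, in place of code of your own. Each camera call takes 0.05 s, during which the arm holds its last target. There are 200 camera calls.

TASK

One of the four identical white-tiled panels on top of the blue clay-trap box is its hatch: press down on the near ends of the panels with the fingertips, one panel at a time, until you find the one that rocks, then push that panel's near end on down into the box until it is tipped well past 45 degrees, and leave it standing open. Do not pick anything up, and do not shift the jars, pot, bowl and test tiles round the box.

Things in the scene. Friction and masses are not known exactly. Their poses are not given: they have to be found in the camera images.
- trap: blue clay-trap box, 130 mm deep (x), 398 mm wide (y), 80 mm high, fixed on the worktop; panels and rim flush. Inside, below the panels, it is empty down to 10 mm above the worktop. Origin in the middle of its underside, z up, x from its near side to its far side. A short brass drain stub on its left end.
- panel_1 (a point): middle of the upper face, lying flat, of the rightmost panel place (seen from the robot) in the box's top. The point belongs to the box and does not tip with the panel; x runs along the panel from near end (-x) to far end (+x), y left along the box, z up.
- panel_2 (a point): middle of the upper face, lying flat, of the second from the right panel place (seen from the robot) in the box's top. The panels are identical: aluminium frames 84 mm long (x), 78 mm wide (y), 16 mm thick with a 65 mm white tile let in, each in an opening 90 by 82 mm, 92 mm from the next. Axes as panel_1.
- panel_3 (a point): middle of the upper face, lying flat, of the second from the left panel place (seen from the robot) in the box's top. Three panels are rigidly fixed; one, in any of the four places, is the hatch (see joint hatch). Axes as panel_1.
- panel_4 (a point): middle of the upper face, lying flat, of the leftmost panel place (seen from the robot) in the box's top. Axes as panel_1.
- hatch (a joint): tip angle of the hatch, rad: 0 flush, growing as its near end dips into the box and its far end rises, stop at 1.25. Pivot along y, 10 mm to the far side of the panel's middle, 8 mm below its face, stiff (0.08 N m): about 3 N on the near end moves it, and it stays as left. Pressing the far end does nothing. The value does not tell in which place the hatch is.
- cream_jar: cream glaze jar with white lid, 56 mm across, 68 mm high; stands loose by the box, a bystander. Origin at the middle of its underside, z up
- bowl: small black bowl, 69 mm across, 38 mm high; stands loose by the box, a bystander. Origin at the middle of its underside, z up
- blue_jar: blue glaze jar with white lid, 56 mm across, 68 mm high; stands loose by the box, a bystander. Origin at the middle of its underside, z up
- pot: white pot, 73 mm across, 96 mm high; stands loose by the box, a bystander. Origin at the middle of its underside, z up
- sample_a: L-shaped cream glaze test tile, 34x46x50 mm; stands loose by the box, a bystander. Origin at the middle of its underside, z up
- sample_b: L-shaped cream glaze test tile, 34x46x50 mm; stands loose by the box, a bystander. Origin at the middle of its underside, z up

How it is judged (in metres and radians):
On the way:
1. the hatch panel rocks (tipped more than 0.1 rad) (value of joint hatch above 0.1 rad), for 0.1 s.
At the end, for the whole second after the job is handed in: the hatch panel stands still, tipped more than 0.8 rad (46 degrees), and every jar, pot, bowl and test tile is within 20 mm of where it stood (value of joint hatch above 0.8 rad and velocity of joint hatch between -0.05 and 0.05 rad/s and distance of each of cream_jar, bowl, blue_jar, pot, sample_a, sample_b from where it was at the start of the episode below 0.02 m); the robot touches nothing.
It fails at once if a glaze jar is lifted or shifted by more than 20 mm, or tipped over (distance of any of cream_jar, blue_jar from where it was at the start of the episode above 0.02 m or angle between any of cream_jar, blue_jar's own z axis and vertical above 0.4 rad).
It fails at once if the pot or the bowl is lifted or shifted by more than 20 mm, or tipped over (distance of any of pot, bowl from where it was at the start of the episode above 0.02 m or angle between any of pot, bowl's own z axis and vertical above 0.4 rad).
It fails at once if a test tile is lifted or shifted by more than 20 mm, or tipped over (distance of any of sample_a, sample_b from where it was at the start of the episode above 0.02 m or angle between any of sample_a, sample_b's own z axis and vertical above 0.4 rad).
It also fails if it takes over 58 s, if anything falls off the work surface, if the arm or the gripper's body presses on something with over 40 N, if the wrist force passes 120 N, or if a joint passes its speed limit or range.

## Working session

There is one attempt and no reset: what is moved stays moved. The work goes in short steps, Python scripts to look and compute and a shell command to move; the robot and the scene stay as the last step left them, time stands still between calls to the robot, and variables do not carry over. Pictures are saved under pics/ and viewed, about 8 in all and at most 12, crops included, and the job is handed in when it is done.

```bash
mkdir -p pics
python3 - <<'E'
from station import manip, optics
import cv2
for n in("side","top"):
    cv2.imwrite(f"pics/{n}0.png",optics.camera(n)[:,:,::-1]); print(n,optics.camera_info(n))
s=manip.sense();print(s)
E
```

```text
side {'vfov': 50.569859844671306, 'cx': 321.8339084403062, 'cy': 242.83607595311756, 'rvec': array([ 0.48917622, -2.38019905,  1.57036029]), 'tvec': array([ 538.39251033,  136.34440832, 1174.93403619])}
top {'vfov': 44.4837372247819, 'cx': 302.55480496004077, 'cy': 241.18973946113056, 'rvec': array([ 2.12528055, -2.18513668,  0.11943328]), 'tvec': array([  49.36717079,  590.1835661 , 1411.4321592 ])}
{'time': 0.1, 'joint_positions': array([-1.16700224e+00,  2.41350594e-01,  3.84852922e-03,  1.33518019e+00,
        2.39229024e-05,  1.57079954e+00]), 'joint_velocities': array([-1.18726092e-03, -1.27008600e-03,  3.61304938e-03,  9.71912029e-04,
        2.10205272e-03,  6.90225666e-05]), 'effort': array([-1.77532570e-05, -3.73138082e+01,  2.53009737e+01,  1.08779641e-02,
       -7.80942355e-05, -1.13442960e-05]), 'tcp_pos': array([ 196.25421025, -459.30104319,  249.49148391]), 'orientation': array([[ 3.92906470e-01, -7.18999319e-04,  9.19578158e-01],
       [-9.19576505e-01,  1.74365082e-03,  3.92907127e-01],
       [-1.88592316e-03, -9.99998221e-01,  2.39168057e-05]]), 'wrist_force': array([-0.2422343 , -0.13157476,  1.02813768]), 'moment': array([-0.01561145,  0.00792857, -0.01543309]), 'opening': 85.30265865182268}
```

View pics/top0.png

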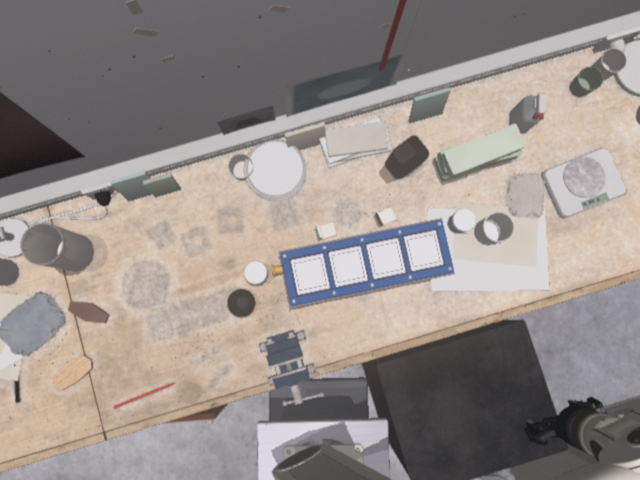

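View pics/side0.png

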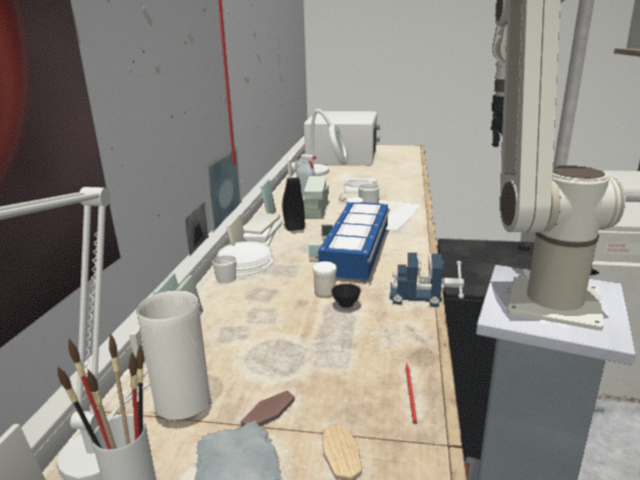

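The top view shows the box with four white tiles at about (310,273), (348,267), (386,258) and (424,250). The brass stub is at (278,270), the jars, bowl and test tiles are close by, and a vise stands near the box's left end. The side view shows the same layout from the left.

```bash
cat > h.py <<'E'
import cv2, numpy as np
from station import manip, optics
def cast(n,uv,z):
    c=optics.camera_info(n); R=cv2.Rodrigues(c["rvec"])[0]; f=240/np.tan(np.radians(c["vfov"]/2))
    d=R.T@np.array([(uv[0]-c["cx"])/f,(uv[1]-c["cy"])/f,1]); o=-R.T@c["tvec"]
    return o+d*(z-o[2])/d[2]
def proj(n,p):
    c=optics.camera_info(n); R=cv2.Rodrigues(c["rvec"])[0]; f=240/np.tan(np.radians(c["vfov"]/2))
    q=R@np.array(p,float)+c["tvec"]; return q[:2]/q[2]*f+[c["cx"],c["cy"]]
E
python3 - <<'E'
from h import *
im=cv2.imread("pics/top0.png"); hsv=cv2.cvtColor(im,cv2.COLOR_BGR2HSV)
b=cv2.inRange(hsv,(100,110,50),(125,255,255)); b[:200]=0;b[320:]=0
cs=max(cv2.findContours(b,0,2)[0],key=cv2.contourArea); r=cv2.minAreaRect(cs)
bx=[cast("top",p,80) for p in cv2.boxPoints(r)]; print("box",np.round(bx,0).tolist(), [np.linalg.norm(bx[i]-bx[i-1]).round(1) for i in range(4)], cast("top",r[0],80))
m=np.zeros_like(b); cv2.drawContours(m,[cs],-1,255,-1)
w=cv2.inRange(hsv,(0,0,205),(180,40,255))&m
P=[]
for c in cv2.findContours(w,0,2)[0]:
    if cv2.contourArea(c)>200:
        q=cv2.minAreaRect(c); p=cast("top",q[0],80); P.append(p); print(np.round(q[0],1),np.round(q[1],1),p.round(1))
P=np.array(sorted(P,key=lambda p:p[1])); print(np.linalg.norm(np.diff(P,axis=0),axis=1), np.degrees(np.arctan2(*(P[-1]-P[0])[[0,1]])))
for p in P: print(proj("side",p).round(1))
print("tcp px",proj("top",manip.sense()["tcp_pos"]),proj("side",manip.sense()["tcp_pos"]))
for n,uv in dict(cream=(255,272),bowl=(241,302),vise=(270,340),vise2=(312,372),blue=(463,220),pot=(492,228)).items(): print(n,cast("top",uv,50).round())
s=cv2.imread("pics/side0.png")[170:320,290:490]
t=im[190:420,210:530]
cv2.imwrite("pics/c1.png",np.hstack([cv2.resize(s,(400,300),interpolation=2),cv2.resize(t,(400,300),interpolation=2)]))
E
```

```text
box [[452.0, 52.0, 80.0], [466.0, -29.0, 80.0], [455.0, -31.0, 80.0], [441.0, 50.0, 80.0]] [np.float64(11.5), np.float64(83.0), np.float64(11.5), np.float64(82.9)] [453.43233339  10.54447894  80.        ]Traceback (most recent call last):
  File "<stdin>", line 12, in <module>
    return sqrt(add.reduce(s, axis=axis, keepdims=keepdims))
                ~~~~~~~~~~^^^^^^^^^^^^^^^^^^^^^^^^^^^^^^^^^
numpy.exceptions.AxisError: axis 1 is out of bounds for array of dimension 1
```

Run:
```python
from h import *
im=cv2.imread("pics/top0.png"); hsv=cv2.cvtColor(im,cv2.COLOR_BGR2HSV)
print([hsv[y,x].tolist() for x,y in((310,273),(424,250),(310,299),(300,252),(330,269),(446,235))])
b=cv2.inRange(hsv,(95,90,30),(130,255,255)); b[:205]=0;b[320:]=0; b[:,:270]=0; b[:,470:]=0
b=cv2.morphologyEx(b,cv2.MORPH_CLOSE,np.ones((5,5),np.uint8))
cs=max(cv2.findContours(b,0,2)[0],key=cv2.contourArea); r=cv2.minAreaRect(cs)
bx=[cast("top",p,80) for p in cv2.boxPoints(r)]; print("box",np.round(bx,0).tolist(), [np.linalg.norm(bx[i]-bx[i-1]).round(1) for i in range(4)], cast("top",r[0],80))
P=[]
for uv in((310,273),(348,267),(386,258),(424,250)):
    w=(hsv[...,2]>195).astype(np.uint8)*255
    w&=(hsv[...,1]<40).astype(np.uint8)*255
    n,l=cv2.connectedComponents(w); c=cv2.findContours((l==l[uv[1],uv[0]]).astype(np.uint8),0,2)[0][0]
    q=cv2.minAreaRect(c); p=cast("top",q[0],80); P.append(p); print(np.round(q[0],1),np.round(q[1],1),p.round(1))
P=np.array(P[::-1]); print(np.linalg.norm(np.diff(P,axis=0),axis=1), np.degrees(np.arctan2(*(P[-1]-P[0])[[0,1]])))
for p in P: print(proj("side",p).round(1))
print("tcp px",proj("top",manip.sense()["tcp_pos"]),proj("side",manip.sense()["tcp_pos"]))
for n,uv in dict(cream=(255,272),bowl=(241,302),vise=(270,340),vise2=(312,372),blue=(463,220),pot=(492,228)).items(): print(n,cast("top",uv,50).round())
s=cv2.imread("pics/side0.png")[170:320,290:490]
t=im[190:420,210:530]
cv2.imwrite("pics/c1.png",np.hstack([cv2.resize(s,(400,300),interpolation=2),cv2.resize(t,(400,300),interpolation=2)]))
```

```text
[[140, 3, 226], [135, 4, 227], [110, 113, 156], [111, 105, 155], [111, 97, 142], [130, 8, 204]]
box [[559.0, 87.0, 80.0], [629.0, -302.0, 80.0], [504.0, -321.0, 80.0], [436.0, 64.0, 80.0]] [np.float64(125.3), np.float64(394.8), np.float64(125.8), np.float64(390.6)] [ 531.57857541 -117.68301908   80.        ]
[309.8 273.9] [34.7 32.3] [507.4  17.6  80. ]
[347.7 266. ] [34.7 32.3] [523.5 -72.9  80. ]
[385.5 258.2] [34.6 32.3] [ 539.7 -163.3   80. ]
[423.3 250.3] [34.8 32.2] [ 556. -254.   80.]
[92.13266591 91.82054903 91.95557566] -10.162517035693954
[364.7 207.9]
[359.6 218.1]
[353.8 229.3]
[347.3 242. ]
tcp px [550.66906161 416.03379428] [500.55335408 147.69687364]
cream [518. 150.  50.]
bowl [446. 185.  50.]
vise [354. 117.  50.]
vise2 [276.  19.  50.]
blue [ 631. -361.   50.]
pot [ 609. -430.   50.]
```

View pics/c1.png

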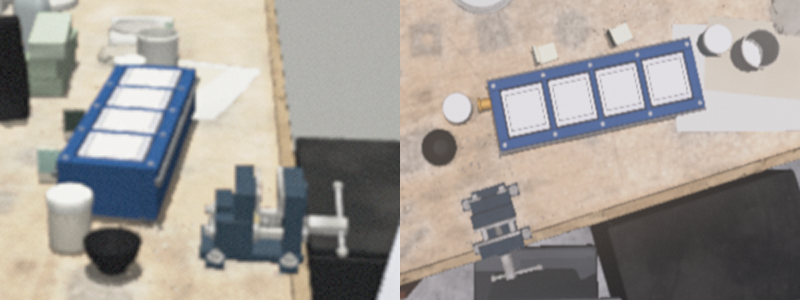

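The tile spacing comes out at 91.8 to 92.1 mm (92 expected). The box yaw is −10.2° and the side-view projection agrees. First I'll close the fingers and line the tool up with the box, which makes tool z = box +x and tool x = box −y.

```bash
python3 -c "
from station import manip;print(manip.tips_ahead)"
python3 -m creep '[0,0,0,0,6.45,0, 0,0,0,0,6.45,0]' 0 20
python3 -m creep '[-0.0139,0,0.0361,0,0,0,-0.0139,0,0.0361,0,0,0,-0.0139,0,0.0361,0,0,0,-0.0139,0,0.0361,0,0,0,-0.0139,0,0.0361,0,0,0]'
python3 -m creep '[-0.0139,0,0.0361,0,0,0,-0.0139,0,0.0361,0,0,0,-0.0139,0,0.0361,0,0,0,-0.0139,0,0.0361,0,0,0,-0.0139,0,0.0361,0,0,0]'
cat > st.py <<'E'
from h import *
P=np.array([[556,-254,80],[539.7,-163.3,80],[523.5,-72.9,80],[507.4,17.6,80]])
s=manip.sense(); R=s["orientation"]; t=s["tcp_pos"]
print("t",round(s["time"],2),"tcp",t.round(1),"tip z",round((t+R[:,1]*manip.tips_ahead)[2],1),"F",s["wrist_force"].round(1),"open",round(s["opening"],1))
bx=np.array([.984,.176,0]);by=np.array([-.176,.984,0])
print("R err box:",R[:,2]@bx.round(3),R[:,2]@by,R[2,:].round(3))
for i in range(4):
    d=P[i]-29*bx-t; print(i+1,"to press pt, tool axes mm",(R.T@d).round(1)[[0,2]])
E
python3 st.py
```

```text
19.0
time: 0.27
tcp_pos: [196.3, -459.5, 249.7]
orientation: [[0.172, -0.001, 0.985], [-0.985, 0.001, 0.172], [-0.001, -1.0, -0.0]]
wrist_force: [0.1, 0.3, 0.0]
opening: 64.1
time: 0.68
tcp_pos: [362.7, -358.1, 249.9]
orientation: [[0.177, -0.001, 0.984], [-0.984, 0.001, 0.177], [-0.001, -1.0, -0.001]]
wrist_force: [-0.0, -0.5, -0.3]
opening: 0.7
time: 1.1
tcp_pos: [528.2, -257.4, 249.8]
orientation: [[0.178, -0.001, 0.984], [-0.984, 0.0, 0.178], [-0.001, -1.0, -0.001]]
wrist_force: [1.1, -1.2, -0.0]
opening: -0.3
t 1.1 tcp [ 528.2 -257.4  249.8] tip z 230.8 F [ 1.1 -1.2 -0. ] open -0.3
R err box: 0.9996137215815077 0.0018956397540140129 [-0.001 -1.    -0.001]
1 to press pt, tool axes mm [ 1.7 -0.9]
2 to press pt, tool axes mm [-90.5  -0.8]
3 to press pt, tool axes mm [-182.3   -0.6]
4 to press pt, tool axes mm [-274.2   -0.4]
```

```bash
python3 -m creep '[0,0.035,-0.001,0,0,0,0,0.035,0,0,0,0,0.002,0.035,0,0,0,0,0,0.033,0,0,0,0,0,0,0,0,0,0]'
python3 st.py
python3 - <<'E'
from h import *
a=optics.camera("side")[120:300,270:510,::-1];b=optics.camera("top")[190:370,250:490,::-1]
cv2.imwrite("pics/c2.png",np.hstack([cv2.resize(x,(400,300),interpolation=2) for x in(a,b)]))
E
```

```text
time: 1.52
tcp_pos: [521.3, -258.2, 104.3]
orientation: [[0.178, -0.014, 0.984], [-0.984, 0.007, 0.178], [-0.009, -1.0, -0.012]]
wrist_force: [-1.8, 0.9, -1.7]
opening: 0.0
t 1.52 tcp [ 521.3 -258.2  104.3] tip z 85.3 F [-1.8  0.9 -1.7] open 0.0
R err box: 0.999536981487345 0.002144164568352234 [-0.009 -1.    -0.012]
1 to press pt, tool axes mm [2.2 6.2]
2 to press pt, tool axes mm [-89.9   6.4]
3 to press pt, tool axes mm [-181.8    6.5]
4 to press pt, tool axes mm [-273.7    6.8]
```

View pics/c2.png

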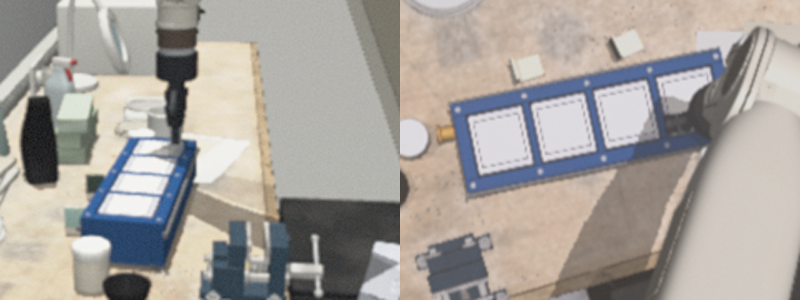

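The fingers are just above panel 1's near end, at side (175,140) and top (685,120) in the crop. The arm hadn't settled, so I'll take another reading.

```bash
python3 -m creep '[0,0,0,0,0,0]'; python3 st.py
```

```text
time: 1.7
tcp_pos: [527.5, -261.7, 114.3]
orientation: [[0.177, 0.003, 0.984], [-0.984, -0.001, 0.178], [0.002, -1.0, 0.002]]
wrist_force: [0.2, -0.7, 0.3]
opening: 0.1
t 1.7 tcp [ 527.5 -261.7  114.3] tip z 95.3 F [ 0.2 -0.7  0.3] open 0.1
R err box: 0.9996122600159922 0.0014581867278772164 [ 0.002 -1.     0.002]
1 to press pt, tool axes mm [-2.6  0.3]
2 to press pt, tool axes mm [-94.8   0.4]
3 to press pt, tool axes mm [-186.6    0.5]
4 to press pt, tool axes mm [-278.5    0.7]
```

```bash
python3 -m creep '[-0.001,0.003,0,0,0,0,0,0.003,0,0,0,0,0,0.003,0,0,0,0,0,0,0,0,0,0,0,0,0,0,0,0]';python3 st.py|head -1
python3 -m creep '[0,0.002,0,0,0,0,0,0.001,0,0,0,0,0,0,0,0,0,0,0,0,0,0,0,0]' >/dev/null;python3 st.py|head -1
python3 -m creep '[0,0.001,0,0,0,0,0,0.001,0,0,0,0,0,0,0,0,0,0,0,0,0,0,0,0]' >/dev/null;python3 st.py|head -1
```

```text
time: 2.12
tcp_pos: [526.2, -260.1, 103.6]
orientation: [[0.178, 0.0, 0.984], [-0.984, -0.0, 0.178], [0.0, -1.0, 0.0]]
wrist_force: [-0.7, -0.4, 0.1]
opening: 0.1
t 2.12 tcp [ 526.2 -260.1  103.6] tip z 84.6 F [-0.7 -0.4  0.1] open 0.1
t 2.45 tcp [ 526.1 -260.   100.1] tip z 81.1 F [0.5 0.  0.4] open -0.1
t 2.78 tcp [ 526.4 -260.1   99.1] tip z 80.1 F [-1.2  1.7  4.9] open 0.1
```

```bash
for i in 1 2; do :; done
python3 -m creep '[0,0.001,0,0,0,0,0,0.001,0,0,0,0,0,0,0,0,0,0]' >/dev/null;python3 st.py|head -1
```

```text
t 3.03 tcp [ 526.4 -260.1   99. ] tip z 80.0 F [-4.1  2.4 15.5] open -0.3
```

Panel 1 is fixed: it held 15 N at z = 80. Next is panel 2.

```bash
python3 -m creep '[0,-0.010,0,0,0,0,0,-0.005,0,0,0,0,-0.012,0,0,0,0,0,-0.02,0,0,0,0,0,-0.02,0,0,0,0,0]' >/dev/null
python3 -m creep '[-0.02,0,0,0,0,0,-0.015,0,0,0,0,0,-0.006,0,0,0,0,0,0,0,0,0,0,0,0,0,0,0,0,0]' >/dev/null; python3 st.py
python3 -m creep '[0,0.004,0,0,0,0,0,0.004,0,0,0,0,0,0.002,0,0,0,0,0,0,0,0,0,0,0,0,0,0,0,0]' >/dev/null;python3 st.py|head -1
```

```text
t 3.87 tcp [ 509.9 -168.4  111.3] tip z 92.3 F [ 0.  -0.6 -0.1] open -0.0
R err box: 0.9996130149777616 0.0024072359210008504 [ 0.001 -1.     0.   ]
1 to press pt, tool axes mm [92.4  1.1]
2 to press pt, tool axes mm [0.2 1.2]
3 to press pt, tool axes mm [-91.6   1.4]
4 to press pt, tool axes mm [-183.6    1.7]
t 4.28 tcp [ 509.4 -168.9  100.8] tip z 81.8 F [ 0.4 -0.2 -0.6] open 0.1
```

```bash
python3 -m creep '[0,0.001,0.001,0,0,0,0,0.001,0,0,0,0,0,0.001,0,0,0,0,0,0,0,0,0,0]' >/dev/null;python3 st.py|head -1
python3 -m creep '[0,0.001,0,0,0,0,0,0.001,0,0,0,0,0,0,0,0,0,0]' >/dev/null;python3 st.py|head -1
```

```text
t 4.62 tcp [ 510.8 -168.5   98.4] tip z 79.4 F [ 0.4 -0.2  0.3] open -0.2
t 4.87 tcp [ 510.4 -168.5   96.3] tip z 77.3 F [-0.9 -1.3  1.7] open 0.6
```

The tip went down to z = 77.3 with almost no force, so panel 2 may be the hatch. I'll push further.

```bash
python3 -m creep '[0,0.002,0,0,0,0,0,0.002,0,0,0,0,0,0.002,0,0,0,0,0,0,0,0,0,0]' >/dev/null;python3 st.py|head -1
python3 -m creep '[0,0.002,0,0,0,0,0,0.002,0,0,0,0,0,0,0,0,0,0]' >/dev/null;python3 st.py|head -1
```

```text
t 5.2 tcp [ 510.2 -168.4   89.7] tip z 70.7 F [-0.9 -1.   1. ] open -0.3
t 5.45 tcp [ 510.7 -168.2   85.8] tip z 66.8 F [-1.2 -1.   0.2] open 0.0
```

```bash
python3 -m creep '[0,0.003,0,0,0,0,0,0.003,0,0,0,0,0,0.003,0,0,0,0,0,0.003,0,0,0,0]' >/dev/null;python3 st.py|head -1
python3 - <<'E'
from h import *
a=optics.camera("side")[170:290,300:460,::-1];b=optics.camera("top")[200:320,270:470,::-1]
cv2.imwrite("pics/c3.png",np.hstack([cv2.resize(a,(400,300),interpolation=2),cv2.resize(b,(400,240),interpolation=2).repeat(1,0) if 0 else cv2.resize(b,(400,300),interpolation=2)]))
E
```

```text
t 5.78 tcp [ 511.3 -168.2   74.3] tip z 55.3 F [ 0.2 -0.5  2.2] open 0.2
```

View pics/c3.png

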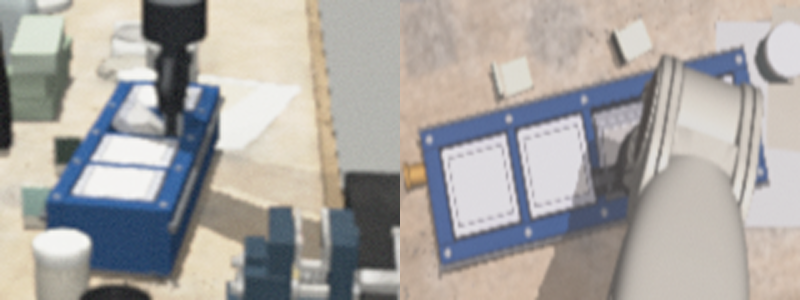

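In the side view panel 2 is tipping, with its far end raised at (140,110) in the crop. I'll push it on to about z = 38.

```bash
python3 -m creep '[0,0.003,0,0,0,0,0,0.003,0,0,0,0,0,0.003,0,0,0,0,0,0.003,0,0,0,0,0,0,0,0,0,0]' >/dev/null;python3 st.py|head -1
python3 -m creep '[0,0.003,0,0,0,0,0,0.002,0,0,0,0,0,0,0,0,0,0]' >/dev/null;python3 st.py|head -1
```

```text
t 6.3 tcp [ 510.  -168.1   61.3] tip z 42.3 F [-0.6 -0.5 -0.6] open 0.2
t 6.55 tcp [ 510.3 -168.2   56.7] tip z 37.7 F [-0.5  0.8  0.5] open 0.2
```

```bash
python3 -m creep '[0,0,0.002,0,0,0,0,0,0.002,0,0,0,0,0,0.002,0,0,0,0,0,0,0,0,0]' >/dev/null;python3 st.py|head -1
python3 -m creep '[0,0,-0.003,0,0,0,0,0,-0.003,0,0,0,0,0,-0.003,0,0,0,0,-0.01,0,0,0,0,0,-0.02,0,0,0,0]' >/dev/null;python3 st.py|head -1
python3 -m creep '[0,-0.03,0,0,0,0,0,-0.04,0,0,0,0,0,-0.04,0,0,0,0,0,-0.03,-0.01,0,0,0,0,0,-0.03,0,0,0]' >/dev/null
python3 -m creep '[0,0,-0.04,0,0,0,0,0,-0.04,0,0,0,0,0,-0.04,0,0,0,0,0,-0.02,0,0,0,0,0,0,0,0,0]' >/dev/null;python3 st.py|head -1
python3 - <<'E'
from h import *
A=optics.camera("side")[:,:,::-1];B=optics.camera("top")[:,:,::-1]
cv2.imwrite("pics/s4.png",A);cv2.imwrite("pics/t4.png",B)
cv2.imwrite("pics/c4.png",np.hstack([cv2.resize(A[170:320,290:490],(400,300),interpolation=2),cv2.resize(B[200:320,220:530],(400,300),interpolation=2)]))
for n,X in(("side",A),("top",B)):
    d=cv2.absdiff(X,cv2.imread(f"pics/{n}0.png")).max(2)
    m=cv2.morphologyEx((d>35).astype(np.uint8),cv2.MORPH_OPEN,np.ones((3,3)))
    print(n,[cv2.boundingRect(c) for c in cv2.findContours(m,0,2)[0]][:15])
E
```

```text
t 6.88 tcp [ 516.2 -167.    56.8] tip z 37.8 F [-2.3 -0.3 -0.9] open -0.2
t 7.3 tcp [ 505.9 -168.3   86.1] tip z 67.1 F [-0.3  0.1 -0.2] open 0.1
t 8.13 tcp [ 326.9 -200.7  228.4] tip z 209.4 F [-0.5 -0.   0.2] open -0.3
side [(512, 320, 71, 21), (544, 313, 54, 10), (495, 294, 22, 17), (588, 292, 4, 4), (488, 284, 5, 8), (491, 271, 22, 10), (512, 267, 18, 11), (421, 244, 17, 16), (528, 237, 27, 8), (343, 214, 34, 11), (355, 209, 4, 3), (617, 197, 4, 4), (600, 189, 25, 40), (570, 178, 17, 6), (589, 169, 19, 14)]
top [(258, 451, 19, 29), (288, 446, 33, 18), (577, 445, 3, 3), (591, 441, 10, 11), (279, 441, 4, 4), (302, 438, 87, 42), (536, 434, 3, 3), (287, 430, 29, 15), (345, 421, 27, 29), (320, 421, 18, 7), (599, 419, 14, 8), (594, 411, 46, 69), (557, 397, 46, 49), (425, 381, 5, 8), (421, 347, 3, 3)]
```

View pics/c4.png

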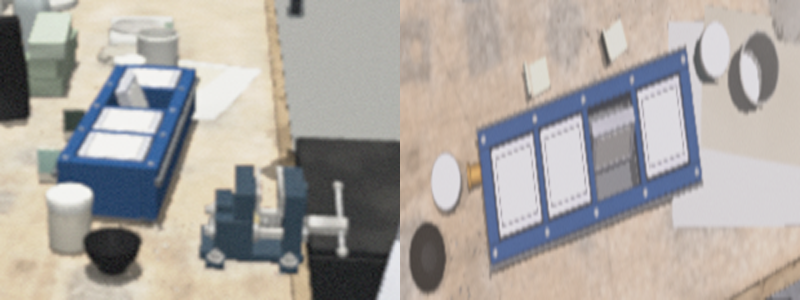

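The view from above shows panel 2 standing steeply open, with the other three panels flush and the neighbours apparently unmoved. Before handing in I'll check the angle and the bystanders numerically.

Run:
```python
from h import *
C=np.array([539.7,-163.3,80]);bx=np.array([.984,.176,0]);by=np.array([-.176,.984,0]);bz=np.array([0,0,1])
for th in(.8,1.0,1.1,1.2):
    c,s=np.cos(th),np.sin(th)
    f=lambda l,h,y:C+bx*(10+l*c-h*s)+by*y+bz*(-8+l*s+h*c)
    print(th,[proj("side",f(32,h,39)).round(1).tolist() for h in(8,-8)],"near",proj("side",f(-20,8,39)).round(1),"top far edge",[proj("top",f(32,h,0)).round(1).tolist() for h in(8,-8)])
A0,A=cv2.imread("pics/top0.png"),cv2.imread("pics/t4.png")
for n,(x,y,w) in dict(cream=(255,272,18),bowl=(241,302,20),blue=(463,220,18),pot=(492,228,20),sa=(326,231,14),sb=(386,216,14)).items():
    t=A0[y-w:y+w,x-w:x+w]; q=A[y-w-8:y+w+8,x-w-8:x+w+8]
    r=cv2.minMaxLoc(cv2.matchTemplate(q,t,5)); print(n,"shift px",np.array(r[3])-8,round(r[1],3))
a=cv2.imread("pics/s4.png")[195:245,325:385]
b=cv2.imread("pics/t4.png")[235:295,325:385]
cv2.imwrite("pics/c5.png",np.hstack([cv2.resize(a,(480,400),interpolation=2),cv2.resize(b,(320,400),interpolation=2)]))
s=manip.sense(); print(s["time"],s["wrist_force"].round(1))
```

```text
0.8 [[348.1, 215.3], [344.1, 218.8]] near [360.5 228.4] top far edge [[384.1, 246.4], [382.4, 242.2]]
1.0 [[350.1, 214.6], [345.5, 217.1]] near [359.7 229.5] top far edge [[384.8, 248.7], [383.1, 243.6]]
1.1 [[351.2, 214.4], [346.3, 216.4]] near [359.3 230.1] top far edge [[385.2, 250.0], [383.4, 244.4]]
1.2 [[352.3, 214.2], [347.2, 215.8]] near [358.8 230.5] top far edge [[385.5, 251.3], [383.8, 245.4]]
cream shift px [0 0] 0.999
bowl shift px [0 0] 1.0
blue shift px [0 0] 0.999
pot shift px [0 0] 1.0
sa shift px [0 0] 0.999
sb shift px [0 0] 0.999
8.2333 [ 0.5 -0.2 -0. ]
```

View pics/c5.png

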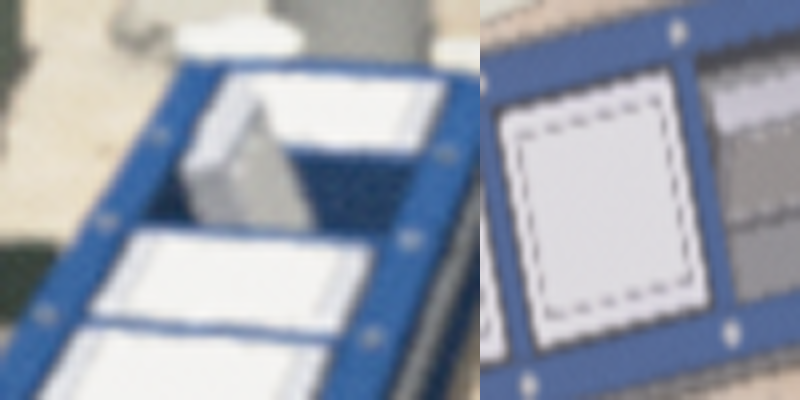

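The side close-up puts the raised end's corners at about (353.1,215.6) and (348.1,215.6). That fits a tip of roughly 1.2 rad, and 0.8 rad would not fit. No bystander shifted by as much as a pixel, and the arm is clear.

```bash
python3 -c "
from station import manip;print(manip.finish_job())"
```

```text
the job is handed in; nothing more can be done
None
```

I found the hatch at panel_2, the second panel from the right, tipped it open to about 1.2 rad, and handed the job in at about 8.2 s; no verdict is reported.

- **Finding it:** panel_1 held about 15 N at z = 80 mm without moving, so it is fixed. panel_2 gave way under a few newtons, so I did not need to press panels 3 and 4.
- **Opening it:** I pushed its near end down to about z = 38 mm with the fingers shut, moved them 6 mm towards the far side, then backed out and clear.
- **Angle:** the panel's corners in the side picture fit about 1.2 rad and rule out 0.8 rad. The finger geometry gives about 1.17 rad.
- **Bystanders:** all six jars, pot, bowl and test tiles showed no shift in the top picture, and the wrist force was near zero at the end.
- **Disagreement:** the wrist force while the hatch moved read about 0 to 2 N, less than the expected 3 N and close to sensor noise. The pictures showed the panel really tipping.

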